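# Load the sample carousel and turn it home against its buffer

### The arm

A 6-joint arm with a two-finger parallel gripper is mounted at the origin on a cart in front of the work surface, level with it; the furniture and walls round the work are solid. World frame = base frame: x ahead of the robot, y to its left, z up, the work surface at z = 0. Lengths are in m, angles in rad, forces in N, time in s.
With the tool pointing down it reaches from about 0.35 to 0.775 m from the base axis. Payload 5.5 kg.
Tool frame: the origin (TCP) lies on the centre line of the jaws, within the pads' length; the fingertips stand 8 mm ahead of it and the grasp point (between the pads) lies 11 mm behind it (arm.finger_overhang is the distance from the TCP to the fingertips, in m); z points along the fingers, y is the line along which they close (so a half turn about z gives the same grasp; the last joint's range is limited). The gripper opens to 85 mm and grips with 20 to 120 N. Pads are 22 mm wide; open, the fingers measure 114 mm over their backs; the gripper's body (76 mm by 85 mm) begins 54 mm behind the grasp point. The pads swing forward as they close: fully open they stand 13 mm farther back than shut.
Start: joints at [1.086, 0.313, 0.046, 1.304, 0, 1.431], TCP at [0.194, 0.541, 0.207] pointing down, gripper open.
Joint ranges: [-2.76, 2.76], [-0.86, 1.69], [-1.03, 1.26], [-2.2, 2.34], [-1.47, 1.5], [-3.14, 3.14]. Speed limits (rad/s): [2.57, 2.57, 3.14, 3.14, 3.14, 3.14].

### API

Orientations are given as a unit quaternion [x, y, z, w].
In Python, from station import arm, optics gives the robot as it stands.
- The arm moves only by the tool play_rows, never from a script. Its argument "motion" is one flat list of numbers, 5 for each row, row after row: the opening, from -1 (shut) to 1 (fully open), then the shift along the tool's x, y, z in units of 0.03 m (1.0 is 0.03 m), then the turn about the tool's z in units of 0.1 rad (1.0 is 0.1 rad). In form: [grip, tx, ty, tz, spin, grip, tx, ty, tz, spin, ...]. A call has 1 to 8 rows; each row shifts and turns the commanded pose from where the row before left it, along the tool's axes as they then stand; what a row does not reach is not made up. A row lasts 1/12 s, in which the tool goes at most 41.7 mm and 7.16 degrees, less where a joint would pass 70% of its speed; a pose out of reach is approached as far as the arm can. A call with a number of a shift or a turn outside -1 to 1 is refused whole. A call with a gripper value outside its range is refused whole. The fingers move at their own pace and stop on an object; "newtons" is the grip in N (left out, the last holds). Time passes only in rows, so rows that do not move let the fingers close. It gives the time, the measured TCP pose, the force, the opening and the grip force at its end, in the units of the state.
- arm.get_obs(): the state, without advancing time (a new reading comes with each control period).
- optics.grab_frame(name): name is "side" or "top" or "wrist"; returns the picture (400x640x3 uint8, red, green, blue); there is no depth.
- optics.calibration(name): a dict with "K" (3x3 intrinsics, pixels), "k1" (the pictures are not rectified: a ray, as slopes to the right and down, at radius r is drawn at 1 + k1 r^2 times it, then the intrinsics apply), "position" and "rotation" of the camera in the world; the wrist camera has in their place "mount" (4x4, takes a point from camera to tool coordinates, whose origin is the TCP and whose axes are the flange's). Camera axes: x right, y down, z forward; pixel columns grow to the right and rows downward; lengths in m; the calibration is good to about 2 mm. A picture is of the moment at which its call begins: read the wrist's pose just before it. calibration takes no time and is no camera call.
- arm.sign_off(): hands the job in; it is judged then, once.
The state is a dict: "clock": time; "joints": joint angles; "joint_velocities": joint speeds; "joint_torque": joint torques, N m; "tcp_pos": TCP position; "orientation": TCP orientation; "wrist_force": force on the tool from outside, world axes, zero at the start; "ft_torque": the same for the moment, N m; "gripper_width": opening from 0.0 (shut) to 1.0 (fully open); "grasp_force": force on a finger pad.
Only numpy, scipy, OpenCV 4.12 (cv2) and the standard library are available. Lean on these libraries where they do the work, as an engineer would, in place of code of your own. Each camera call takes 0.05 s, during which the arm holds its last target. There are 200 camera calls.

### The job

Take the vial from the white rack and stand it fully down in the empty pocket of the sample carousel. Then turn the carousel anticlockwise (seen from above) by pushing one of its upright posts until its lug presses firmly against the sprung buffer of the stop - push with about 10 N at the post, gently, and never with 16 N or more - then ease off slowly and leave it resting against the buffer with the vial standing before the reading head. Do not disturb the glassware and bottles around.

Things in the scene. Friction and masses are not known exactly. Their poses are not given: they have to be found in the camera images.
- rack: white vial rack, 44 x 110 x 28 mm, fixed to the desk; origin at the centre of its underside, y axis along its length, z up. It holds one vial.
- vial: small capped glass vial standing upright in the rack, 15.6 mm in diameter, 51 mm tall, about 20 g; origin at the centre of its underside, 4 mm above the desk at the start; z axis up its length. The rack's top is 28 mm above the desk, so 27 mm of the vial stands clear; grip it by its upper 20 mm, across the rack's length.
- station: fixed base of the sample carousel: a low grey round foot on the desk that carries the wheel, a black reading head 52 mm tall on its +x side (its front face 109 mm from the wheel's axis, its top 58 mm above the desk) and the stop on its -y side; origin on the desk on the wheel's axis, z up
- hub (a point): point on the wheel's axis at the height of the wheel's upper face, 22 mm above the desk
- pocket (a point): centre of the floor of the empty pocket, 62 mm from the axis; turns with the wheel. The floor is the wheel's upper face, 22 mm above the desk; the pocket's round wall is 20 mm tall, 18.6 mm in bore, 27 mm outside, open at the top. The wheel (aluminium disc, 188 mm across) has four pockets, 90 degrees apart; the other three hold vials, fixed there, caps 73 mm above the desk.
- post_0 (a point): centre of the top of the upright steel push post on the wheel that stands 45 degrees anticlockwise of the empty pocket, 80 mm from the axis; it turns with the wheel. The post is 11 mm in diameter and 42 mm tall, from 22 to 64 mm above the desk.
- post_1 (a point): centre of the top of the upright steel push post on the wheel that stands 135 degrees anticlockwise of the empty pocket, 80 mm from the axis; it turns with the wheel. The post is 11 mm in diameter and 42 mm tall, from 22 to 64 mm above the desk.
- post_2 (a point): centre of the top of the upright steel push post on the wheel that stands 225 degrees anticlockwise of the empty pocket, 80 mm from the axis; it turns with the wheel. The post is 11 mm in diameter and 42 mm tall, from 22 to 64 mm above the desk.
- post_3 (a point): centre of the top of the upright steel push post on the wheel that stands 315 degrees anticlockwise of the empty pocket, 80 mm from the axis; it turns with the wheel. The post is 11 mm in diameter and 42 mm tall, from 22 to 64 mm above the desk.
- read_spot (a point): fixed point before the reading head, 62 mm from the axis, 22 mm above the desk: the nominal home of the empty pocket's floor centre. The lug first meets the buffer with the pocket up to 6 mm short of it or past it (up to 7.5 mm at a post), because the stop's screw setting is different each time and is not measured: it must be felt.
- carousel: the wheel with its posts and pockets; 90 degrees clockwise of the empty pocket its rim bears a steel lug (12 mm wide, to 116 mm from the axis, 14 to 22 mm above the desk). Origin on the desk on the axis, x axis towards the empty pocket. It starts 46 to 100 degrees clockwise of home, turns with friction (2 N at a post keeps it turning slowly, more if faster) and stays where it is left.
- stop: fixed steel block, 22 x 24 x 24 mm, on the base's -y side beyond the rim. It carries a screw and a sprung rubber buffer (3 N/mm, pointing to the base's -x) that the lug meets 106 mm from the axis; from there on the push at a post grows by about 5 N per mm of the post's travel. Released slowly, the wheel springs back up to 4 mm and rests on the buffer. Origin at the block's underside centre, fixed.
- flask_front: bystander: stoppered conical flask, 139 mm tall, origin at the centre of its underside
- dropper: bystander: dropper bottle, 102 mm tall, origin at the centre of its underside
- beaker: bystander: small beaker, 67 mm tall, 52 mm wide, origin at the centre of its underside
- bung: bystander: rubber bung, 38 mm tall, 30 mm wide, origin at the centre of its underside

How it is judged:
On the way, in this order (a step that is already met when the one before it is completed fails the run):
1. the vial stands fully down in the empty pocket and is let go (horizontal distance between vial and pocket below 0.004 m and z of vial in the frame of pocket below 0.003 m and angle between vial's own z axis and vertical below 0.12 rad and contact force between the fingers and vial below 0.1 N), for 0.2 s.
2. the carousel's lug is pressed against the buffer with more than 3 N (contact force between carousel and stop above 3 N), for 0.2 s.
At the end, for the whole second after the job is handed in: the vial stands fully down (within 3 mm) and upright in the pocket that was empty, within 12 mm of the read spot, and the carousel's lug, having been pressed against the buffer with more than 3 N, still rests against it (horizontal distance between vial and pocket below 0.004 m and z of vial in the frame of pocket below 0.003 m and angle between vial's own z axis and vertical below 0.12 rad and contact force between carousel and stop above 0.1 N and horizontal distance between vial and read_spot below 0.012 m); the robot touches nothing.
It fails at once if the lug is forced against the buffer with more than 11 N (about 16.5 N at the post) (contact force between carousel and stop above 11 N).
It fails at once if a flask, bottle, beaker or bung standing around is moved by more than 3 cm (distance of any of flask_front, dropper, beaker, bung from where it was at the start of the episode above 0.03 m).
It also fails if it takes over 72 s, if anything falls off the work surface, if the arm or the gripper's body presses on something with over 40 N, if the wrist force passes 120 N, or if a joint passes its speed limit or range.

## Working session

There is one attempt and no reset: what is moved stays moved. The work goes in short steps, Python scripts to look and compute and a tool call to move; the robot and the scene stay as the last step left them, time stands still between calls to the robot, and variables do not carry over. Pictures are saved under pics/ and viewed, at most 10 in all, crops included, and the job is handed in when it is done.

Besides the shell and the picture viewer there is one more tool, called as name(argument=value, ...), one argument or row to a line, values as JSON. play_rows: Moves the arm, as the interface text tells. Its arguments: {"type":"object","properties":{"motion":{"type":"array"},"newtons":{"type":"number"}},"required":["motion"]}

```bash
ls; mkdir -p pics; cat > h.py <<'E'
import numpy as np, cv2
from station import arm, optics
from scipy.spatial.transform import Rotation as R
def cam(name):
    c=optics.calibration(name)
    K=np.array(c["K"]);
    if name=="wrist":
        o=arm.get_obs();T=np.eye(4);T[:3,:3]=R.from_quat(o["orientation"]).as_matrix();T[:3,3]=o["tcp_pos"]
        M=T@np.array(c["mount"]);return K,c["k1"],M[:3,3],M[:3,:3]
    r=np.array(c["rotation"]);r=r if r.shape==(3,3) else R.from_quat(r).as_matrix()
    return K,c["k1"],np.array(c["position"]),r
def ray(C,u,v):
    K,k1,p,r=C
    d=cv2.undistortPoints(np.array([[[u,v]]],float),K,np.array([k1,0,0,0.]))[0,0]
    w=r@np.array([d[0],d[1],1]);return p,w/np.linalg.norm(w)
def plane(C,u,v,z):
    p,w=ray(C,u,v);return p+w*(z-p[2])/w[2]
def proj(C,X):
    K,k1,p,r=C
    return cv2.projectPoints(((np.atleast_2d(X)-p)@r)[:,None],np.zeros(3),np.zeros(3),K,np.array([k1,0,0,0.]))[0][:,0]
def grab(name,fn):
    C=cam(name);im=np.array(optics.grab_frame(name));cv2.imwrite("pics/"+fn,im[:,:,::-1]);return C,im
E
python3 - <<'E'
from h import *
np.set_printoptions(precision=3,suppress=True)
for n in("top","side","wrist"):
    C,_=grab(n,n+"0.png");print(n,C[0].tolist(),C[1],C[2],C[3].tolist())
a=cv2.imread("pics/top0.png");b=cv2.imread("pics/side0.png")
o=arm.get_obs();print(o)
E
```

```text
pics
top [[431.7002240440267, 0.0, 315.89992833027947], [0.0, 431.7002240440267, 202.26510661212663], [0.0, 0.0, 1.0]] 0.03327822731270799 [ 0.397 -0.072  1.099] [[-0.025562701675520178, -0.9917177822522217, 0.1258665509489469], [-0.9996631355567557, 0.025924577584552282, 0.0012376129841565053], [-0.004490399969310228, -0.1257925142518346, -0.9920464100365054]]
side [[452.00155035129876, 0.0, 314.97793042706166], [0.0, 452.00155035129876, 193.8656384415317], [0.0, 0.0, 1.0]] -0.07680391812904114 [ 0.438 -0.812  0.75 ] [[0.9920486107583621, -0.07197094801229759, 0.10324600009015117], [-0.12445754680352902, -0.682930191874499, 0.7198032176018024], [0.018704890698737632, -0.726929525929764, -0.6864572757247731]]
wrist [[279.5718540234122, 0.0, 319.9195277014912], [0.0, 279.5718540234122, 197.90221490835816], [0.0, 0.0, 1.0]] -0.013286867394753266 [0.131 0.564 0.373] [[0.3378881780958749, 0.9083461472586356, 0.24645254282202791], [0.9411852786815735, -0.3257197108579879, -0.08987180398588836], [-0.0013602559095582936, 0.2623241253087142, -0.9649788614186735]]
{'clock': 0.15, 'joints': array([ 1.086,  0.314,  0.045,  1.304, -0.   ,  1.431]), 'joint_velocities': array([ 0.001, -0.003,  0.001, -0.002,  0.001, -0.001]), 'joint_torque': array([  0.002, -48.106,  29.882,   0.014,  -0.   ,   0.   ]), 'tcp_pos': array([0.194, 0.541, 0.206]), 'orientation': array([ 0.172,  0.985, -0.001, -0.   ]), 'wrist_force': array([-0.096,  0.212, -0.429]), 'ft_torque': array([-0.016,  0.004, -0.008]), 'grasp_force': 0.0, 'gripper_width': 1.0004736059571318}
```

View pics/top0.png

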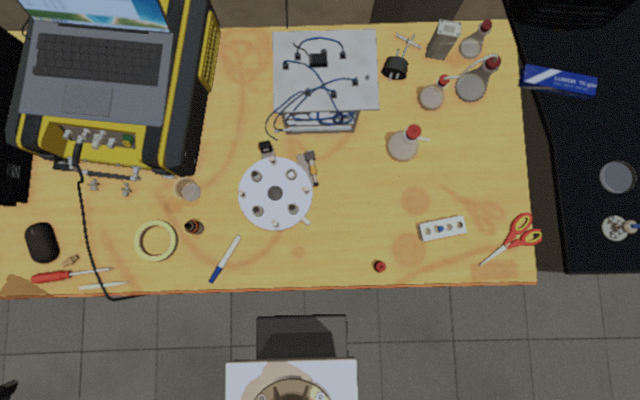

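View pics/side0.png

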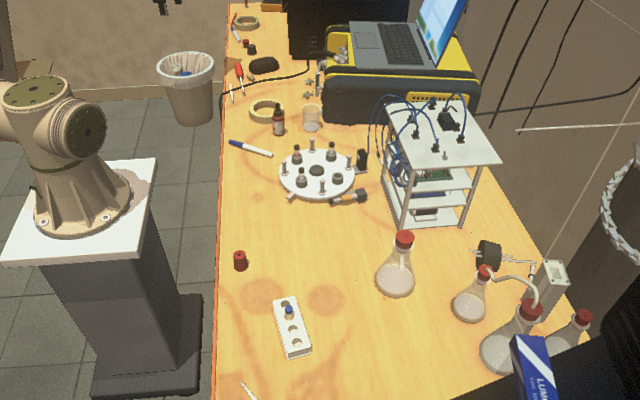

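The top view shows the wheel at about (275,193), reading head at (265,147), stop at (310,168), lug at (307,222), the empty pocket around (292,174) and the rack at (442,228) with its vial near (440,229). The bung is at (379,266), the dropper at (193,227), the beaker at (188,190) and the flask at (404,145). I'll zoom in next.

```bash
python3 - <<'E'
import cv2,numpy as np
a=cv2.imread("pics/top0.png");b=cv2.imread("pics/side0.png")
f=lambda i,x,y,w,h,s:cv2.resize(i[y:y+h,x:x+w],None,fx=s,fy=s,interpolation=cv2.INTER_CUBIC)
A=f(a,230,135,100,100,4);B=f(a,410,195,70,60,4);A2=f(b,265,125,120,90,4)[:, :400] 
c=np.zeros((600,800,3),np.uint8);c[:400,:400]=A;c[:240,400:680]=B
S=f(b,270,130,100,80,4);c[240:560,400:800]=S;
R=f(b,260,285,60,50,4);c[400:600,:240]=R
cv2.imwrite("pics/z.png",c)
E
```

```text
(no output)
```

View pics/z.png

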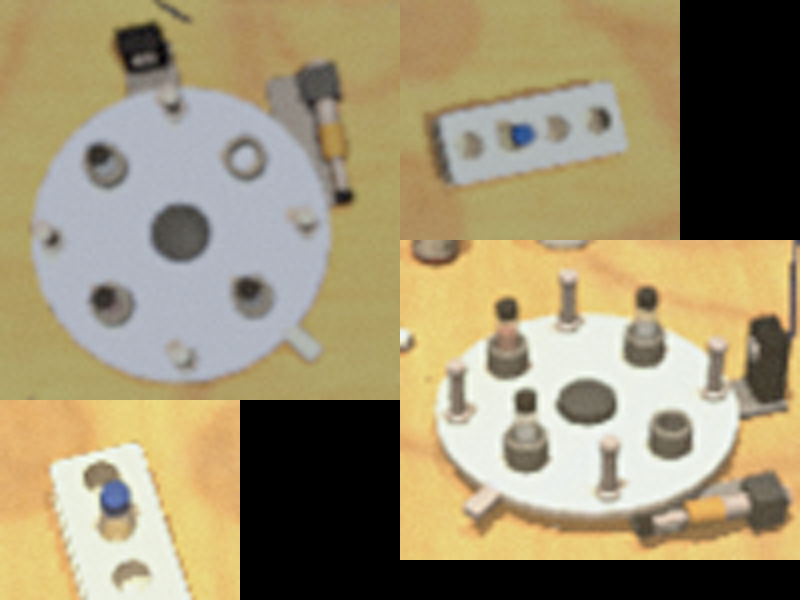

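The zoom shows the blue cap at top-view pixel (540,228)/side (289,309), the empty pocket ring at about (291,174), posts as pale stubs, and the stop's buffer tip near (315,184).

```bash
cat >> h.py <<'E'
def blob(im,lo,hi,box,code=cv2.COLOR_RGB2HSV):
    x0,y0,x1,y1=box;m=cv2.inRange(cv2.cvtColor(im,code)[y0:y1,x0:x1],np.array(lo),np.array(hi))
    n,l,s,c=cv2.connectedComponentsWithStats(m);i=1+np.argmax(s[1:,4])
    return (c[i]+[x0,y0]),s[i],(l==i).astype(np.uint8)
E
python3 - <<'E'
from h import *
np.set_printoptions(precision=4,suppress=True)
print(arm.finger_overhang)
im={n:cv2.imread(f"pics/{n}0.png")[:,:,::-1].copy() for n in("top","side")}
C={n:cam(n) for n in im}
# blue cap
bx={"top":(410,195,480,255),"side":(265,290,310,330)}
for n in im:
    c,s,_=blob(im[n],(100,120,60),(130,255,255),bx[n]);print(n,"cap",c,s,plane(C[n],*c,0.050),plane(C[n],*c,0.055))
# rack + disc by low saturation
for n,b,z in(("top",(410,200,480,255),.028),("top",(232,150,330,240),.022),("side",(262,285,322,365),.028),("side",(270,140,365,205),.022)):
    c,s,m=blob(im[n],(0,0,130),(179,70,255),b)
    k,_=cv2.findContours(m,cv2.RETR_EXTERNAL,cv2.CHAIN_APPROX_NONE);k=max(k,key=cv2.contourArea)
    h=k[:,0]+np.array(b[:2])
    P=np.array([plane(C[n],u,v,z)[:2] for u,v in h]);
    r=cv2.minAreaRect((P*1e3).astype(np.float32));print(n,z,s,"minrect mm",r)
    if z==.022:
        q=P[cv2.convexHull((P*1e5).astype(np.int32),returnPoints=False)[:,0]]
        from scipy.optimize import least_squares
        f=least_squares(lambda p:np.hypot(*(P-p[:2]).T)-p[2],[*P.mean(0),.094],loss="soft_l1",f_scale=.001);print("circle",f.x)
for n,p in(("top",(291,174.2)),("side",(437,0))):
    if n=="top": print("pocket",plane(C[n],*p,.042),"lug",plane(C[n],307,222,.022),"head",plane(C[n],265,143,.058),"cap flasks",plane(C[n],404,155,0),"bung",plane(C[n],379,266,.03),"drop",plane(C[n],193,227,.05),"beak",plane(C[n],188,190,.03))
E
```

```text
0.008
top cap [440.1176 228.4118] [28 32  5  4 17] [ 0.4588 -0.3698  0.05  ] [ 0.4585 -0.3684  0.055 ]
side cap [286. 309.] [21 18  1  3  3] [ 0.4547 -0.3685  0.05  ] [ 0.4545 -0.3717  0.055 ]
top 0.028 [  9  15  48  26 798] minrect mm ((461.8968811035156, -382.96356201171875), (46.188297271728516, 111.8468246459961), 9.89978313446045)
top 0.022 [   6    1   79   80 4253] minrect mm ((566.2634887695312, 28.545631408691406), (194.58364868164062, 201.2803192138672), 82.47148895263672)
circle [0.5627 0.0297 0.096 ]
side 0.028 [  10   11   39   64 1373] minrect mm ((461.45050048828125, -389.60687255859375), (46.2962760925293, 121.85612487792969), 9.86585521697998)
side 0.022 [   9    3   86   60 2783] minrect mm ((557.8573608398438, 26.386077880859375), (223.41696166992188, 196.2363739013672), 51.58754348754883)
circle [0.5628 0.0298 0.0956]
pocket [ 0.6034 -0.0107  0.042 ] lug [ 0.4848 -0.0473  0.022 ] head [0.6803 0.0511 0.058 ] cap flasks [ 0.6544 -0.3025  0.    ] bung [ 0.3719 -0.2211  0.03  ] drop [0.4777 0.229  0.05  ] beak [0.5722 0.2481 0.03  ]
```

play_rows(
  motion=[1,-0.84,-0.55,0,1,1,-0.89,-0.46,0,1,1,-0.93,-0.37,0,1,1,-0.96,-0.28,0,1,1,-0.98,-0.18,0,1,1,-1,-0.08,0,1,1,-1,0.02,0,1,1,-0.99,0.12,0,1],
)

```text
clock: 0.82
tcp_pos: [0.3394, 0.3481, 0.2064]
orientation: [0.544, 0.839, -0.0, -0.0]
wrist_force: [0.2, 0.6, 0.1]
gripper_width: 0.995
grasp_force: 0.0
```

play_rows(
  motion=[1,-0.97,-0.25,0,1,1,-0.99,-0.15,0,1,1,-1,-0.05,0,0.5,1,-1,0,0,0,1,-1,0,0,0,1,-1,0,0,0,1,-1,0,0,0,1,-1,0,0,0],
)

```text
clock: 1.48
tcp_pos: [0.3806, 0.1117, 0.2065]
orientation: [0.642, 0.767, 0.0, -0.0]
wrist_force: [1.1, 0.0, -0.5]
gripper_width: 1.003
grasp_force: 0.0
```

play_rows(
  motion=[1,-1,0,0,0,1,-1,0,0,0,1,-1,0,0,0,1,-1,0,0,0,1,-1,0,0,0,1,-1,0,0,0,1,-1,0,0,0,1,-1,0,0,0],
)

```text
clock: 2.15
tcp_pos: [0.4227, -0.1247, 0.2064]
orientation: [0.642, 0.766, 0.0, -0.0]
wrist_force: [0.6, 1.1, 0.4]
gripper_width: 0.998
grasp_force: 0.0
```

play_rows(
  motion=[0.2,-1,0,0,0,0.2,-1,0,0,0,0.2,-1,0,0.3,0,0.2,-1,0,0.5,0,0.2,-1,0,0.5,0,0.2,-0.5,0,0.3,0,0.2,0,0,0,0,0.2,0,0,0,0],
)

```text
clock: 2.82
tcp_pos: [0.451, -0.2853, 0.1576]
orientation: [0.643, 0.766, 0.0, -0.002]
wrist_force: [0.3, 0.7, 1.2]
gripper_width: 0.596
grasp_force: 0.0
```

```bash
cat >> h.py <<'E'
def togo(t,yaw=None):
    o=arm.get_obs();A=R.from_quat(o["orientation"]).as_matrix()
    d=A.T@(np.array(t)-o["tcp_pos"]);th=np.degrees(np.arctan2(A[1,1],A[0,1]))
    print("tcp",np.round(o["tcp_pos"],4),"yawY",round(th,2),"shift units",np.round(d/.03,3),"tilt",np.round(A[:2,2],4))
    if yaw is not None: print("spin units",round(np.radians(th-yaw)/.1,2))
E
python3 - <<'E'
from h import *
np.set_printoptions(precision=4,suppress=True)
togo([.459,-.369,.15],9.9);print(arm.get_obs()["gripper_width"],arm.get_obs()["clock"])
C,im=grab("wrist","w1.png")
c,s,_=blob(im,(100,120,60),(130,255,255),(0,0,640,400));print(c,s,plane(C,*c,.050),plane(C,*c,.055))
E
```

```text
tcp [ 0.451  -0.2853  0.1576] yawY 10.01 shift units [-2.795 -0.222  0.246] tilt [-0.002   0.0024]
spin units 0.02
0.5963341756066693 2.8167
[314.0796 268.0265] [308 263  13  11 113] [ 0.4591 -0.3727  0.05  ] [ 0.4588 -0.3699  0.055 ]
```

View pics/w1.png

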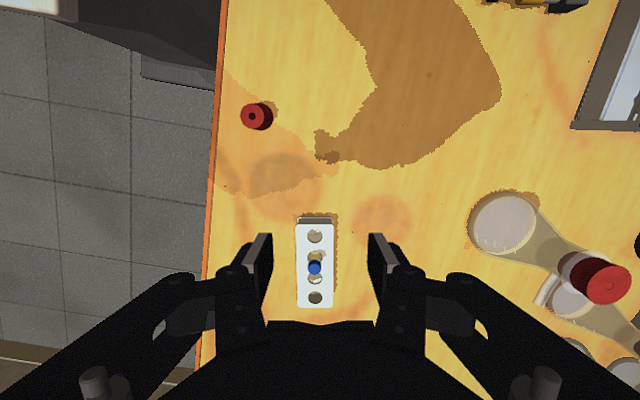

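The wrist view shows the cap at (314,268), between the fingers (pads at x≈265 and 378), in agreement with the top view (about 0.459, -0.370).

play_rows(
  motion=[0,-0.8,-0.06,0.2,0,0,-0.8,-0.06,0.2,0,0,-0.8,-0.06,0.2,0,0,-0.43,-0.04,0.2,0,0,0,0,0.6,0,0,0,0,0.6,0,0,0,0,0.3,0,0,0,0,0,0],
)

```text
clock: 3.53
tcp_pos: [0.4591, -0.368, 0.0878]
orientation: [0.642, 0.767, 0.0, -0.002]
wrist_force: [-0.8, -0.2, 0.2]
gripper_width: 0.499
grasp_force: 0.0
```

```bash
python3 - <<'E'
from h import *
np.set_printoptions(precision=4,suppress=True)
togo([.459,-.370,.040],9.9)
C,im=grab("wrist","w2.png")
c,s,_=blob(im,(100,120,60),(130,255,255),(0,0,640,400));print(c,s,plane(C,*c,.050),plane(C,*c,.055),arm.get_obs()["clock"])
E
```

```text
tcp [ 0.4591 -0.368   0.0878] yawY 10.15 shift units [-0.072 -0.011  1.592] tilt [-0.0028  0.0035]
spin units 0.04
[319.8277 216.2647] [311 208  18  17 238] [ 0.459  -0.3719  0.05  ] [ 0.4587 -0.3702  0.055 ] 3.5833
```

play_rows(
  motion=[0,-0.1,-0.01,0.5,0,0,0,0,0.5,0,0,0,0,0.4,0,0,0,0,0.19,0,0,0,0,0,0],
)

```text
clock: 4.0
tcp_pos: [0.4603, -0.3727, 0.0417]
orientation: [0.642, 0.767, 0.0, -0.001]
wrist_force: [0.7, 0.6, 0.3]
gripper_width: 0.5
grasp_force: 0.0
```

play_rows(
  motion=[-0.4,0,0,0,0,-0.6,0,0,0,0,-1,0,0,0,0,-1,0,0,0,0,-1,0,0,0,0,-1,0,0,0,0,-1,0,0,0,0],
  newtons=25,
)

```text
clock: 4.58
tcp_pos: [0.4604, -0.3735, 0.042]
orientation: [0.642, 0.767, 0.0, 0.0]
wrist_force: [0.0, -0.4, 0.3]
gripper_width: -0.001
grasp_force: 0.0
```

```bash
python3 - <<'E'
from h import *
C,im=grab("wrist","w3.png");D,im2=grab("side","s3.png")
c=np.zeros((400,800,3),np.uint8);c[:,:400]=im[:,120:520][:,:,::-1]
c[:,400:]=cv2.resize(im2[260:360,240:340],None,fx=4,fy=4,interpolation=cv2.INTER_CUBIC)[:,:,::-1]
cv2.imwrite("pics/z3.png",c)
E
```

```text
(no output)
```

View pics/z3.png

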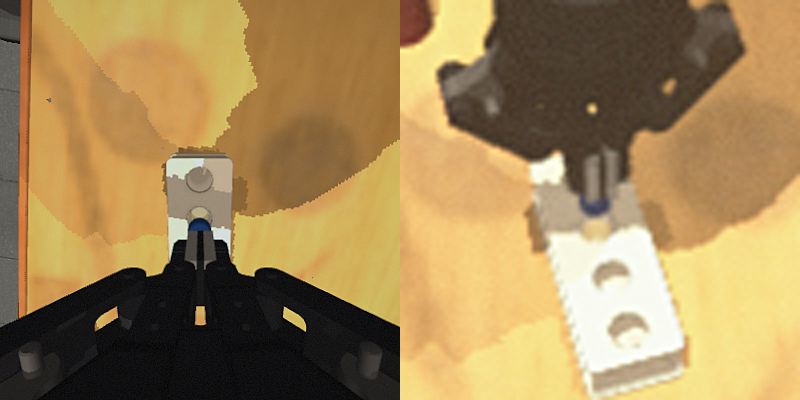

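The picture shows the fingers fully shut, with the blue cap visible at the tips in both views (wrist at about (320,226), side at about (289,312)). It may not be between the pads, so I'll check the tip geometry.

```bash
python3 - <<'E'
from h import *
np.set_printoptions(precision=4,suppress=True)
o=arm.get_obs();t=o["tcp_pos"];W=cam("wrist");S=cam("side");print(t,o["gripper_width"],o["grasp_force"])
for dz in(-.008,0,.008,.02,.03):print(dz,"wrist",proj(W,t+[0,0,dz])[0],"side",proj(S,t+[0,0,dz])[0])
v=np.array([.459,-.371,0])
for z in(.028,.045,.055):print("vial",z,proj(W,v+[0,0,z])[0],proj(S,v+[0,0,z])[0])
for n in("w3","s3"):
    im=cv2.imread(f"pics/{n}.png")[:,:,::-1].copy();c,s,_=blob(im,(100,120,40),(130,255,255),(240,150,400,350));print(n,c,s)
E
```

```text
[ 0.4604 -0.3734  0.0419] 0.0011820679742642643 0.0
-0.008 wrist [320.7764 225.1468] side [289.6443 315.9313]
0 wrist [320.8101 229.5936] side [289.5493 313.5421]
0.008 wrist [320.8468 234.4398] side [289.453  311.1183]
0.02 wrist [320.9085 242.5842] side [289.3063 307.4164]
0.03 wrist [320.9672 250.3268] side [289.1818 304.2692]
vial 0.028 [319.3724 218.4493] [288.8278 316.5719]
vial 0.045 [319.3145 227.4724] [288.6135 311.4998]
vial 0.055 [319.2751 233.6121] [288.4847 308.4434]
w3 [319.0144 224.7368] [ 68  68  23  13 209]Traceback (most recent call last):
  File "<stdin>", line 8, in <module>
  File "h.py", line 25, in blob
    n,l,s,c=cv2.connectedComponentsWithStats(m);i=1+np.argmax(s[1:,4])
                                                    ~~~~~~~~~^^^^^^^^^
    return _wrapfunc(a, 'argmax', axis=axis, out=out, **kwds)
    return bound(*args, **kwds)
ValueError: attempt to get argmax of an empty sequence
```

```bash
python3 - <<'E'
import cv2,numpy as np
w=cv2.imread("pics/w3.png")[195:275,280:360];s=cv2.imread("pics/s3.png")[275:335,260:320]
t=cv2.imread("pics/w2.png")[180:260,280:360]
g=lambda i,n:cv2.resize(i,(n,n),interpolation=cv2.INTER_CUBIC)
cv2.imwrite("pics/z4.png",np.hstack([g(w,400),g(s,400)]))
E
```

```text
(no output)
```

View pics/z4.png

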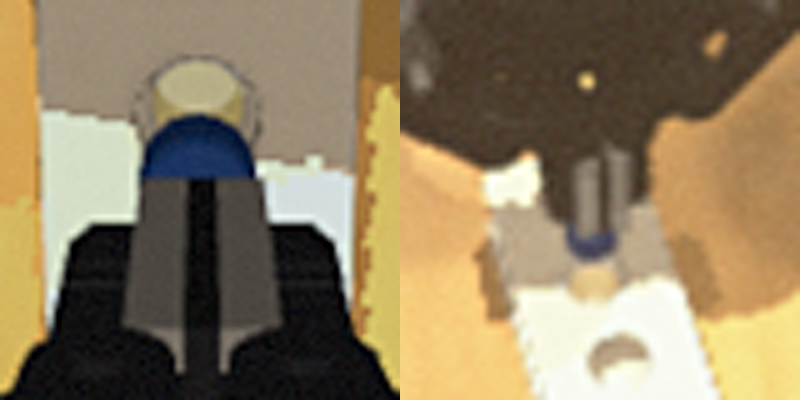

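The zoom shows the shut pads ending above the cap in both views (tips at wrist row ~231, side row ~310). So the tips are higher than I assumed. I'll open a little and creep down, watching the force.

play_rows(
  motion=[-0.3,0,0,0,0,-0.3,0,0,0,0,-0.3,0,0,0,0,-0.3,0,0,0,0,-0.3,0,0,0.1,0,-0.3,0,0,0.1,0,-0.3,0,0,0,0],
)

```text
clock: 5.27
tcp_pos: [0.46, -0.3731, 0.035]
orientation: [0.642, 0.767, 0.0, -0.001]
wrist_force: [0.5, 1.2, 0.0]
gripper_width: 0.354
grasp_force: 0.0
```

```bash
python3 - <<'E'
from h import *
np.set_printoptions(precision=4,suppress=True)
W=cam("wrist");S=cam("side");t=np.array([.4604,-.3734,.0419]);d=arm.get_obs()["tcp_pos"]-t
print(d)
# shut-state tip (before this move): side lower edge mid (288.5,309.8), wrist front edge mid (320.3,230.6); edges at y=t+-h
P,k=W[2]-d,W[3]
Ww=(W[0],W[1],P,k)
for h in(0,.004,.011):
    for z in(.034,.045,.055,.065,.07):
        print(h,z,"wrist row",proj(Ww,[t[0],t[1]+h,z])[0][1],"side row",proj(S,[t[0],t[1]-h,z])[0][1])
E
```

```text
[-0.0004  0.0003 -0.0069]
0 0.034 wrist row 225.21219480741266 side row 315.87921964499157
0 0.045 wrist row 231.41742924991343 side row 312.58443793001777
0 0.055 wrist row 237.7434373579938 side row 309.532200430496
0 0.065 wrist row 244.84547397700157 side row 306.4242318698687
0 0.07 wrist row 248.7334121488003 side row 304.8488927548039
0.004 0.034 wrist row 219.64784501523022 side row 317.8137747411329
0.004 0.045 wrist row 225.55345122605908 side row 314.52721561725275
0.004 0.055 wrist row 231.57834050138126 side row 311.48235745352565
0.004 0.065 wrist row 238.3475761568991 side row 308.3816676494191
0.004 0.07 wrist row 242.0556946990672 side row 306.80992719801816
0.011 0.034 wrist row 209.7587007624971 side row 321.23003188832223
0.011 0.045 wrist row 215.12152066586933 side row 317.9583780520112
0.011 0.055 wrist row 220.59962920667715 side row 314.92691082502125
0.011 0.065 wrist row 226.76298909377113 side row 311.8394438334788
0.011 0.07 wrist row 230.14303275165923 side row 310.27424650840294
```

play_rows(
  motion=[-0.3,0.05,0,0.12,0,-0.3,0,0,0.12,0,-0.3,0,0,0.12,0,-0.3,0,0,0.12,0,-0.3,0,0,0,0],
)

```text
clock: 5.68
tcp_pos: [0.4597, -0.3715, 0.0204]
orientation: [0.642, 0.767, 0.0, -0.001]
wrist_force: [-0.0, 1.0, -0.7]
gripper_width: 0.347
grasp_force: 0.0
```

```bash
python3 - <<'E'
from h import *
togo([.459,-.371,.004],9.9)
C,im=grab("wrist","w5.png");D,im2=grab("side","s5.png")
w=im[170:270,270:370];s=im2[275:335,260:320]
g=lambda i:cv2.resize(i,(400,400),interpolation=cv2.INTER_CUBIC)
cv2.imwrite("pics/z5.png",np.hstack([g(w),g(s)])[:,:,::-1])
E
```

```text
tcp [ 0.4597 -0.3715  0.0204] yawY 10.08 shift units [ 0.018 -0.018  0.546] tilt [-0.001   0.0012]
spin units 0.03
```

View pics/z5.png

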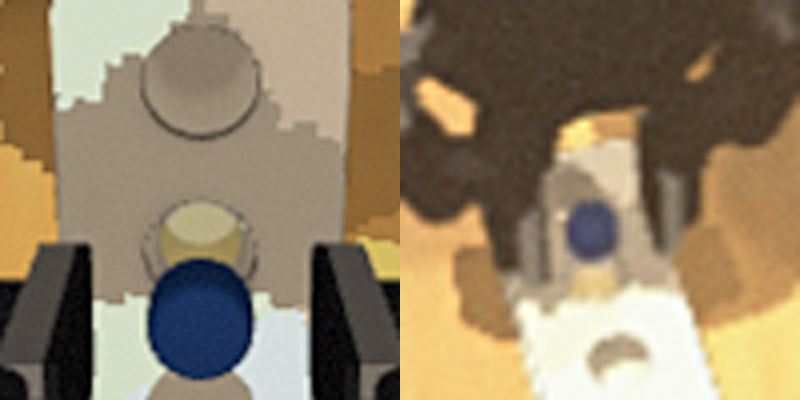

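The vial sits centred between the open pads (cap at wrist (320,250)), with no contact. The true tips are about 28–31 mm behind the reported TCP, so I'll go lower.

play_rows(
  motion=[-0.3,0,0,0.12,0,-0.3,0,0,0.12,0,-0.3,0,0,0.12,0,-0.3,0,0,0.1,0,-0.3,0,0,0,0,-0.3,0,0,0,0],
)

```text
clock: 6.28
tcp_pos: [0.4599, -0.3718, 0.0073]
orientation: [0.642, 0.767, 0.0, -0.0]
wrist_force: [-0.2, -0.2, 0.4]
gripper_width: 0.35
grasp_force: 0.0
```

play_rows(
  motion=[-0.5,0,0,0,0,-0.6,0,0,0,0,-0.8,0,0,0,0,-1,0,0,0,0,-1,0,0,0,0,-1,0,0,0,0],
  newtons=30,
)

```text
clock: 6.78
tcp_pos: [0.4603, -0.3721, 0.0079]
orientation: [0.642, 0.767, 0.0, 0.0]
wrist_force: [0.6, -0.6, 0.9]
gripper_width: 0.168
grasp_force: 29.7
```

Gripped: width 0.168, which fits the vial. Lifting next.

play_rows(
  motion=[-1,0,0,-0.15,0,-1,0,0,-0.3,0,-1,0,0,-0.4,0,-1,0,0,-0.6,0,-1,0,0,-0.7,0,-1,0,0,-0.7,0,-1,0,0,-0.7,0,-1,0,0,-0.3,0],
)

```text
clock: 7.45
tcp_pos: [0.4613, -0.3732, 0.1271]
orientation: [0.642, 0.767, -0.0, 0.002]
wrist_force: [-0.7, 0.1, -0.2]
gripper_width: 0.164
grasp_force: 29.6
```

```bash
python3 - <<'E'
from h import *
np.set_printoptions(precision=4,suppress=True)
togo([.616,-.073,.13]);o=arm.get_obs();print(o["gripper_width"],o["grasp_force"])
C,im=grab("wrist","w6.png")
hs=cv2.cvtColor(im,cv2.COLOR_RGB2HSV)
cv2.imwrite("pics/z6.png",cv2.resize(im[140:260,260:380],(480,480),interpolation=cv2.INTER_CUBIC)[:,:,::-1])
E
```

```text
tcp [ 0.4613 -0.3732  0.1271] yawY 10.09 shift units [ 8.947  6.83  -0.114] tilt [ 0.0034 -0.0034]
0.16362777092743427 29.619280993938446
```

View pics/z6.png

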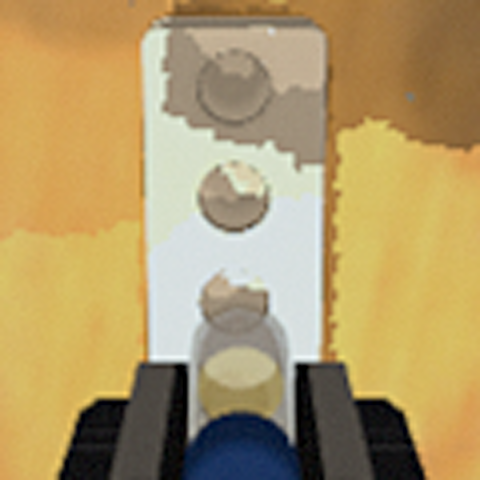

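The vial hangs straight between the pads, its round bottom at wrist (320,217). Now I'll carry it to the wheel.

play_rows(
  motion=[-1,0.8,0,0,0,-1,1,0.2,0,0,-1,1,0.3,0,0,-1,1,0.4,0,0,-1,1,0.8,0,0,-1,1,0.9,0,0,-1,1,0.9,0,0,-1,1,0.9,0,0],
)

```text
clock: 8.17
tcp_pos: [0.5492, -0.1167, 0.1225]
orientation: [0.642, 0.766, -0.0, -0.0]
wrist_force: [0.8, -0.2, -0.4]
gripper_width: 0.169
grasp_force: 29.6
```

play_rows(
  motion=[-1,0.6,0.9,0,0,-1,0.5,0.8,0,0,-1,0.2,0.6,0,0,-1,0,0.1,0,0,-1,0,0,0,0,-1,0,0,0,0],
)

```text
clock: 8.67
tcp_pos: [0.6121, -0.0678, 0.1223]
orientation: [0.642, 0.766, -0.001, -0.001]
wrist_force: [-0.8, 0.1, -0.8]
gripper_width: 0.168
grasp_force: 29.6
```

```bash
python3 - <<'E'
from h import *
np.set_printoptions(precision=4,suppress=True)
togo([.616,-.073,.13]);o=arm.get_obs();print(o["gripper_width"],o["grasp_force"],o["clock"])
C,im=grab("wrist","w7.png")
for P in([.6063,-.0144,.042],[.5628,.0297,.022]):print(proj(C,P)[0])
cv2.imwrite("pics/z7.png",cv2.resize(im[0:300,120:520],(800,600),interpolation=cv2.INTER_CUBIC)[:,:,::-1])
E
```

```text
tcp [ 0.6121 -0.0678  0.1223] yawY 10.07 shift units [-0.195  0.096 -0.258] tilt [-0.002   0.0002]
0.16798979217954432 29.62137132883072 8.6667
[324.9323 137.5859]
[285.4876  78.0468]
```

View pics/z7.png

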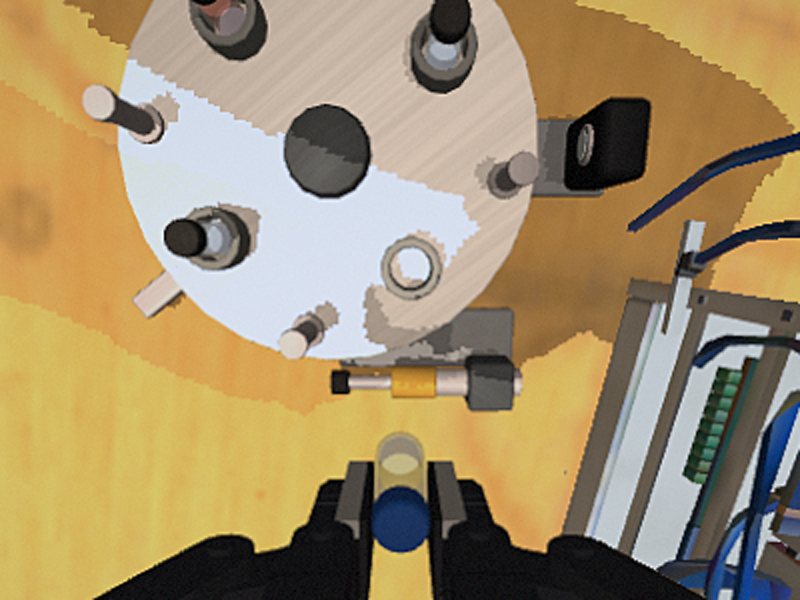

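The ninth view shows:
- the pocket ring at crop (412,266), which is frame (326,133)
- post tops at crop (101,103), (294,342) and (518,168)
- the hub at (327,151)
- the buffer tip at (335,382) and the head at (607,145)
- the vial hanging with its bottom near (401,436)

```bash
cat > m.py <<'E'
from h import *
np.set_printoptions(precision=4,suppress=True)
im=cv2.imread("pics/w7.png")[:,:,::-1].copy();C=cam("wrist")
f=lambda x,y:(x/2+120,y/2)
P={k:plane(C,*f(*p),z) for k,p,z in(("post2",(101,103),.064),("post3",(294,342),.064),("post0",(518,168),.064),("pocket",(411.5,266),.042),("hub",(327,151),.022),("buf",(335,382),.018),("lug",(152,298),.022))}
for k,v in P.items():print(k,v)
c=(P["post0"]+P["post2"])/2;print("centre",c,"d/2",np.linalg.norm(P["post0"]-P["post2"])/2,"post3 r",np.linalg.norm(P["post3"]-c),"pocket r",np.hypot(*(P["pocket"]-c)[:2]))
a=lambda v:np.degrees(np.arctan2(*(v-c)[1::-1]));print({k:round(float(a(v)),2) for k,v in P.items()})
# ring: dark-ish ring inside box, fit ellipses
x0,y0=295,105;g=cv2.cvtColor(im,cv2.COLOR_RGB2GRAY)[y0:160,x0:355]
g=cv2.resize(g,None,fx=4,fy=4,interpolation=cv2.INTER_CUBIC)
for th in(110,125,140,155):
    m=(g<th).astype(np.uint8);k,h=cv2.findContours(m,cv2.RETR_CCOMP,cv2.CHAIN_APPROX_NONE)
    for i,q in enumerate(k):
        if cv2.contourArea(q)>600 and len(q)>20:
            e=cv2.fitEllipse(q);u=[(e[0][0]+.5)/4-.5+x0,(e[0][1]+.5)/4-.5+y0];print(th,"hole" if h[0][i][3]>=0 else "out",np.array(u),np.array(e[1])/4,plane(C,*u,.042)[:2])
# vial in tool frame
o=arm.get_obs();A=R.from_quat(o["orientation"]).as_matrix()
print("vial front-bottom in tool:",A.T@(plane(C,*f(401,433),o["tcp_pos"][2]-.004)-o["tcp_pos"]))
print("vial mid col -> tool y",A.T@(plane(C,*f(401,433),o["tcp_pos"][2]+.02)-o["tcp_pos"]))
print("tip pads check:",A.T@(plane(C,*f(400,462),o["tcp_pos"][2]+.028)-o["tcp_pos"]))
E
python3 m.py
```

```text
post2 [0.482 0.028 0.064]
post3 [ 0.5638 -0.0483  0.064 ]
post0 [0.6388 0.0326 0.064 ]
pocket [ 0.6062 -0.0108  0.042 ]
hub [0.5606 0.0312 0.022 ]
buf [ 0.5792 -0.0741  0.018 ]
lug [ 0.4876 -0.0475  0.022 ]
centre [0.5604 0.0303 0.064 ] d/2 0.07844458294489705 post3 r 0.07864495086817862 pocket r 0.061536452089590826
{'post2': -178.33, 'post3': -87.54, 'post0': 1.67, 'pocket': -41.93, 'hub': 75.7, 'buf': -79.8, 'lug': -133.09}
110 out [324.8558 133.4344] [21.3113 21.8999] [ 0.6055 -0.0113]
125 out [324.7939 133.395 ] [21.4633 22.2326] [ 0.6054 -0.0113]
140 out [324.8306 133.5512] [21.7074 22.0498] [ 0.6055 -0.0114]
155 out [351.3229 156.6548] [ 6.2175 10.824 ] [ 0.6321 -0.0269]
155 out [305.3543 151.7897] [ 7.3979 13.9481] [ 0.5914 -0.0298]
155 out [324.7941 133.7235] [23.3213 23.8522] [ 0.6055 -0.0115]
155 hole [324.761  132.6561] [18.9216 20.004 ] [ 0.6053 -0.0107]
155 out [325.1076 133.8763] [29.2295 30.1911] [ 0.6058 -0.0116]
vial front-bottom in tool: [ 0.0075 -0.0002  0.004 ]
vial mid col -> tool y [ 0.0158 -0.0002 -0.02  ]
tip pads check: [ 0.0103 -0.0005 -0.028 ]
```

play_rows(
  motion=[-1,0.5,0.05,0,0,-1,0.5,0.05,0,0,-1,0.5,0,0,0,-1,0.38,0,0.2,0,-1,0,0,0.6,0,-1,0,0,0.6,0,-1,0,0,0.5,0,-1,0,0,0,0],
)

```text
clock: 9.38
tcp_pos: [0.6032, -0.0098, 0.0627]
orientation: [0.642, 0.767, -0.001, -0.003]
wrist_force: [-1.2, -0.4, -1.0]
gripper_width: 0.174
grasp_force: 29.6
```

play_rows(
  motion=[-1,0,0,0,0,-1,0,0,0,0],
)

```text
clock: 9.55
tcp_pos: [0.6065, -0.0109, 0.0669]
orientation: [0.642, 0.767, 0.0, 0.0]
wrist_force: [-0.1, -0.1, 0.4]
gripper_width: 0.167
grasp_force: 29.6
```

```bash
python3 - <<'E'
from h import *
np.set_printoptions(precision=4,suppress=True)
togo([.6055,-.0115,.026])
T,im=grab("top","t8.png");S,im2=grab("side","s8.png")
for n,i in(("side",im2),):
    for lo,hi in(((100,100,40),(130,255,255)),):
        try:print(n,blob(i,lo,hi,(380,140,480,200))[:2])
        except Exception as e:print("none")
E
```

```text
tcp [ 0.6065 -0.0109  0.0669] yawY 10.12 shift units [-0.013 -0.038  1.365] tilt [ 0.0008 -0.    ]
side (array([396.7778, 149.3704]), array([15,  0,  6, 18, 27], dtype=int32))
```

play_rows(
  motion=[-1,-0.01,-0.03,0.2,0,-1,0,0,0.2,0,-1,0,0,0.15,0,-1,0,0,0,0,-1,0,0,0.06,0,-1,0,0,0.06,0,-1,0,0,0.06,0,-1,0,0,0,0],
)

```text
clock: 10.32
tcp_pos: [0.6055, -0.012, 0.044]
orientation: [0.642, 0.766, 0.0, 0.0]
wrist_force: [0.9, -0.5, -1.5]
gripper_width: 0.166
grasp_force: 29.6
```

play_rows(
  motion=[-1,0,0,0.06,0,-1,0,0,0.06,0,-1,0,0,0,0],
)

```text
clock: 10.57
tcp_pos: [0.6055, -0.012, 0.0404]
orientation: [0.642, 0.766, 0.0, 0.0]
wrist_force: [1.5, -1.4, -0.6]
gripper_width: 0.163
grasp_force: 29.6
```

play_rows(
  motion=[-1,0,0,0.06,0,-1,0,0,0.06,0,-1,0,0,0,0],
)

```text
clock: 10.82
tcp_pos: [0.6055, -0.0119, 0.0368]
orientation: [0.642, 0.766, 0.0, 0.0]
wrist_force: [0.0, -0.4, -0.7]
gripper_width: 0.17
grasp_force: 29.6
```

play_rows(
  motion=[-1,0,0,0.08,0,-1,0,0,0.08,0,-1,0,0,0.07,0,-1,0,0,0,0],
)

```text
clock: 11.15
tcp_pos: [0.6055, -0.012, 0.0297]
orientation: [0.642, 0.766, -0.0, 0.0]
wrist_force: [0.5, -0.8, -0.6]
gripper_width: 0.17
grasp_force: 29.6
```

play_rows(
  motion=[-1,0,0,0.03,0,-1,0,0,0.03,0,-1,0,0,0,0],
)

```text
clock: 11.4
tcp_pos: [0.6055, -0.0119, 0.0283]
orientation: [0.642, 0.766, 0.0, 0.0]
wrist_force: [0.3, -0.5, -0.5]
gripper_width: 0.167
grasp_force: 29.6
```

play_rows(
  motion=[-1,0,0,0.03,0,-1,0,0,0.02,0,-1,0,0,0,0],
)

```text
clock: 11.65
tcp_pos: [0.6056, -0.0119, 0.0269]
orientation: [0.642, 0.767, 0.0, 0.0]
wrist_force: [1.2, -1.1, -0.9]
gripper_width: 0.167
grasp_force: 29.7
```

play_rows(
  motion=[-1,0,0,0.03,0,-1,0,0,0,0],
)

```text
clock: 11.82
tcp_pos: [0.6055, -0.0119, 0.026]
orientation: [0.642, 0.767, 0.0, 0.0]
wrist_force: [1.3, -2.0, -0.1]
gripper_width: 0.168
grasp_force: 29.7
```

play_rows(
  motion=[-1,0,0,0.02,0,-1,0,0,0,0],
)

```text
clock: 11.98
tcp_pos: [0.6056, -0.0119, 0.0258]
orientation: [0.642, 0.767, 0.0, 0.0]
wrist_force: [0.1, -0.5, 4.4]
gripper_width: 0.171
grasp_force: 30.1
```

play_rows(
  motion=[-0.6,0,0,0,0,-0.55,0,0,0,0,-0.5,0,0,0,0,-0.4,0,0,0,0,-0.3,0,0,0,0,-0.3,0,0,0,0,-0.3,0,0,0,0],
)

```text
clock: 12.57
tcp_pos: [0.6053, -0.0118, 0.0253]
orientation: [0.642, 0.767, -0.0, -0.0]
wrist_force: [0.9, 0.7, 0.8]
gripper_width: 0.349
grasp_force: 0.0
```

play_rows(
  motion=[-0.3,0,0,-0.1,0,-0.3,0,0,-0.2,0,-0.3,0,0,-0.4,0,-0.3,0,0,-0.6,0,-0.3,0,0,-0.8,0,-0.3,0,0,-0.8,0,-0.3,0,0,-0.4,0,-0.3,0,0,0,0],
)

```text
clock: 13.23
tcp_pos: [0.608, -0.0122, 0.1288]
orientation: [0.642, 0.767, 0.002, 0.003]
wrist_force: [0.6, -0.5, 0.1]
gripper_width: 0.35
grasp_force: 0.0
```

```bash
python3 - <<'E'
from h import *
np.set_printoptions(precision=4,suppress=True)
togo([.483,.06,.13],0)
for n in("wrist","top","side"):
    C,im=grab(n,n+"9.png");u=proj(C,[.6055,-.0115,.070])[0];x,y=u.astype(int)
    try:
        c,s,_=blob(im,(100,120,40),(130,255,255),(x-25,y-25,x+25,y+25));print(n,u,c,s)
        for z in(.068,.073,.093):print(z,plane(C,*c,z))
    except Exception as e:print(n,u,e)
E
```

```text
tcp [ 0.608  -0.0122  0.1288] yawY 10.09 shift units [ 3.1   -3.679 -0.073] tilt [ 0.007 -0.001]
spin units 1.76
wrist [317.415  202.2382] [316.4798 201.0314] [ 17  16  16  17 223]
0.068 [ 0.6046 -0.0112  0.068 ]
0.073 [ 0.6044 -0.0097  0.073 ]
0.093 [ 0.6035 -0.0041  0.093 ]
top [290.589  171.1478] attempt to get argmax of an empty sequence
side [337.9527 166.6337] [337.6 165.6] [24 24  4  2  5]
0.068 [ 0.6058 -0.0053  0.068 ]
0.073 [ 0.6045 -0.0112  0.073 ]
0.093 [ 0.5996 -0.0349  0.093 ]
```

The floor was felt at 4.4 N, and the cap now lies within about 1 mm of the pocket at the right height, so the vial is seated and released. Next I'll go to the push position behind post_2.

play_rows(
  motion=[-1,0.61,-0.76,0,0,-1,0.61,-0.76,0,0,-1,0.61,-0.76,0,0,-1,0.61,-0.76,0,0,-1,0.61,-0.76,0,0,-1,0,0,0,1,-1,0,0,0,0.46,-1,0,0,0,0],
)

```text
clock: 14.05
tcp_pos: [0.4756, 0.0586, 0.1232]
orientation: [0.697, 0.717, -0.001, -0.001]
wrist_force: [0.7, 0.5, -0.4]
gripper_width: 0.002
grasp_force: 0.0
```

```bash
python3 - <<'E'
from h import *
np.set_printoptions(precision=4,suppress=True)
togo([.480,.058,.018],1.7)
C,im=grab("wrist","w10.png");print(arm.get_obs()["gripper_width"])
for P in([.4804,.028,.064],[.5604,.0303,.022],[.5145,.0727,.073]):print(proj(C,P)[0])
cv2.imwrite("pics/z10.png",im[:,:,::-1])
E
```

```text
tcp [0.4756 0.0586 0.1232] yawY 1.7 shift units [-0.027  0.154  3.505] tilt [-0.0023  0.0002]
spin units -0.0
-0.0016006157782177167
[325.2269 237.2497]
[403.0648 220.961 ]
[369.8189 191.2385]
```

play_rows(
  motion=[-1,0,0.15,0.5,0,-1,0,0,0.8,0,-1,0,0,0.8,0,-1,0,0,0.7,0,-1,0,0,0.4,0,-1,0,0,0.2,0,-1,0,0,0,0,-1,0,0,0,0],
)

```text
clock: 14.77
tcp_pos: [0.4817, 0.0582, 0.0222]
orientation: [0.696, 0.718, -0.0, -0.0]
wrist_force: [0.8, -0.3, -1.0]
gripper_width: -0.001
grasp_force: 0.0
```

play_rows(
  motion=[-1,-0.1,0,0,0,-1,-0.1,0,0,0,-1,-0.1,0,0,0,-1,-0.05,0,0,0,-1,-0.05,0,0,0,-1,-0.05,0,0,0,-1,-0.05,0,0,0],
)

```text
clock: 15.35
tcp_pos: [0.4823, 0.0437, 0.0227]
orientation: [0.696, 0.718, 0.001, -0.0]
wrist_force: [-0.9, 2.8, 2.2]
gripper_width: -0.001
grasp_force: 1.3
```

Contact with post_2 is felt (2.8 N). Now I'll push around the arc.

play_rows(
  motion=[-1,-0.1,-0.02,0,-0.4,-1,-0.11,-0.02,0,-0.4,-1,-0.11,-0.02,0,-0.4,-1,-0.11,-0.02,0,-0.4,-1,-0.11,-0.02,0,-0.4,-1,-0.11,-0.02,0,-0.4,-1,-0.11,-0.02,0,-0.4,-1,-0.11,-0.02,0,-0.4],
)

```text
clock: 16.02
tcp_pos: [0.4823, 0.0177, 0.0227]
orientation: [0.572, 0.82, 0.001, -0.0]
wrist_force: [1.2, 4.7, 2.1]
gripper_width: 0.0
grasp_force: 1.7
```

```bash
cat > st.py <<'E'
from h import *
o=arm.get_obs();A=R.from_quat(o["orientation"]).as_matrix();c=np.array([.5604,.0303]);d=o["tcp_pos"][:2]-c
th=np.degrees(np.arctan2(A[1,1],A[0,1]));an=np.degrees(np.arctan2(d[1],d[0]))%360
print("t",o["clock"],"r",np.hypot(*d).round(4),"ang",an.round(2),"yaw",th.round(2),"ang-yaw (want 168.35)",(an-th).round(2),"F tool",(A.T@o["wrist_force"]).round(2),"z",o["tcp_pos"][2].round(4))
E
python3 st.py
```

```text
t 16.0167 r 0.0791 ang 189.13 yaw 20.21 ang-yaw (want 168.35) 168.91 F tool [ 4.02  2.74 -2.05] z 0.0227
```

play_rows(
  motion=[-1,-0.11,-0.02,0,-0.4,-1,-0.11,-0.02,0,-0.4,-1,-0.11,-0.02,0,-0.4,-1,-0.11,-0.02,0,-0.4,-1,-0.11,-0.02,0,-0.4,-1,-0.1,-0.02,0,-0.4,-1,-0.08,-0.02,0,-0.3,-1,-0.06,-0.01,0,-0.2],
)

```text
clock: 16.68
tcp_pos: [0.4887, -0.0055, 0.0224]
orientation: [0.448, 0.894, 0.001, -0.0]
wrist_force: [-0.1, 3.6, 1.1]
gripper_width: 0.001
grasp_force: 1.4
```

```bash
python3 st.py
```

```text
t 16.6833 r 0.0801 ang 206.52 yaw 36.78 ang-yaw (want 168.35) 169.74 F tool [ 2.95  2.12 -1.07] z 0.0224
```

play_rows(
  motion=[-1,-0.05,-0.01,0,-0.22,-1,-0.05,-0.01,0,-0.22,-1,-0.04,-0.01,0,-0.18,-1,-0.03,-0.01,0,-0.15,-1,-0.03,0,0,-0.12],
)

```text
clock: 17.1
tcp_pos: [0.4913, -0.0116, 0.0223]
orientation: [0.408, 0.913, -0.0, -0.0]
wrist_force: [-0.6, 1.8, 0.1]
gripper_width: 0.003
grasp_force: 1.2
```

```bash
python3 st.py
```

```text
t 17.1 r 0.0808 ang 211.26 yaw 41.83 ang-yaw (want 168.35) 169.42 F tool [ 1.75  0.79 -0.08] z 0.0223
```

play_rows(
  motion=[-1,-0.03,-0.006,0,-0.12,-1,-0.03,-0.006,0,-0.12,-1,-0.03,-0.006,0,-0.12,-1,-0.03,-0.006,0,-0.12,-1,-0.03,-0.006,0,-0.12],
)

```text
clock: 17.52
tcp_pos: [0.4937, -0.0155, 0.0223]
orientation: [0.381, 0.925, -0.0, -0.0]
wrist_force: [-1.3, 1.6, 0.3]
gripper_width: 0.002
grasp_force: 1.2
```

```bash
python3 st.py
```

```text
t 17.5167 r 0.0809 ang 214.51 yaw 45.27 ang-yaw (want 168.35) 169.24 F tool [ 2.06  0.24 -0.29] z 0.0223
```

play_rows(
  motion=[-1,-0.025,-0.005,0,-0.1,-1,-0.025,-0.005,0,-0.1,-1,-0.025,-0.005,0,-0.1,-1,-0.025,-0.005,0,-0.1],
)

```text
clock: 17.85
tcp_pos: [0.4956, -0.018, 0.0223]
orientation: [0.362, 0.932, -0.0, -0.0]
wrist_force: [-1.0, 1.3, 0.2]
gripper_width: -0.002
grasp_force: 1.2
```

play_rows(
  motion=[-1,-0.02,-0.004,0,-0.08,-1,-0.02,-0.004,0,-0.08,-1,-0.02,-0.004,0,-0.08],
)

```text
clock: 18.1
tcp_pos: [0.4966, -0.0195, 0.0223]
orientation: [0.351, 0.936, -0.0, -0.0]
wrist_force: [-1.5, 1.6, 1.2]
gripper_width: 0.007
grasp_force: 1.1
```

```bash
python3 st.py
```

```text
t 18.1 r 0.0809 ang 218.0 yaw 48.91 ang-yaw (want 168.35) 169.09 F tool [ 2.18  0.25 -1.15] z 0.0223
```

play_rows(
  motion=[-1,-0.02,-0.004,0,-0.08,-1,-0.02,-0.004,0,-0.08,-1,-0.02,-0.004,0,-0.08],
)

```text
clock: 18.35
tcp_pos: [0.4977, -0.0209, 0.0223]
orientation: [0.34, 0.941, -0.0, -0.0]
wrist_force: [-2.5, 1.4, -0.2]
gripper_width: -0.001
grasp_force: 1.5
```

play_rows(
  motion=[-1,-0.02,-0.004,0,-0.08,-1,-0.02,-0.004,0,-0.08,-1,-0.01,-0.002,0,-0.04],
)

```text
clock: 18.6
tcp_pos: [0.4981, -0.0216, 0.0223]
orientation: [0.33, 0.944, 0.0, -0.001]
wrist_force: [-4.5, 4.2, 2.3]
gripper_width: -0.0
grasp_force: 2.9
```

The buffer is felt at 6.2 N. Smaller steps from here.

play_rows(
  motion=[-1,-0.01,-0.002,0,-0.04,-1,0,0,0,0],
)

```text
clock: 18.77
tcp_pos: [0.4982, -0.0217, 0.0223]
orientation: [0.328, 0.945, 0.0, -0.001]
wrist_force: [-4.2, 4.0, 2.3]
gripper_width: -0.001
grasp_force: 2.9
```

```bash
python3 st.py
```

```text
t 18.7667 r 0.0811 ang 219.86 yaw 51.67 ang-yaw (want 168.35) 168.19 F tool [ 5.75  0.53 -2.31] z 0.0223
```

play_rows(
  motion=[-1,-0.01,-0.002,0,-0.02,-1,-0.01,-0.002,0,-0.02,-1,-0.01,0,0,0,-1,0,0,0,0],
)

```text
clock: 19.1
tcp_pos: [0.4984, -0.0219, 0.0223]
orientation: [0.326, 0.945, 0.001, -0.001]
wrist_force: [-5.0, 5.0, 4.5]
gripper_width: 0.001
grasp_force: 3.6
```

play_rows(
  motion=[-1,-0.015,-0.002,0,0,-1,-0.015,-0.002,0,0,-1,-0.015,0,0,0,-1,0,0,0,0],
)

```text
clock: 19.43
tcp_pos: [0.4987, -0.0223, 0.0222]
orientation: [0.326, 0.945, 0.001, -0.002]
wrist_force: [-7.1, 7.0, 6.1]
gripper_width: 0.002
grasp_force: 4.7
```

10 N at the post. I'll hold briefly, then ease off slowly.

play_rows(
  motion=[-1,0,0,0,0,-1,0,0,0,0,-1,0,0,0,0,-1,0,0,0,0,-1,0,0,0,0],
)

```text
clock: 19.85
tcp_pos: [0.4987, -0.0223, 0.0223]
orientation: [0.326, 0.945, 0.001, -0.002]
wrist_force: [-6.8, 5.8, 5.7]
gripper_width: -0.001
grasp_force: 4.6
```

play_rows(
  motion=[-1,0.01,0,0,0,-1,0.01,0,0,0,-1,0.01,0,0,0,-1,0.01,0,0,0,-1,0.01,0,0,0,-1,0.01,0,0,0,-1,0.01,0,0,0,-1,0.01,0,0,0],
)

```text
clock: 20.52
tcp_pos: [0.4985, -0.022, 0.0223]
orientation: [0.327, 0.945, 0.0, -0.0]
wrist_force: [-2.5, 3.1, 0.9]
gripper_width: -0.001
grasp_force: 2.2
```

```bash
python3 st.py
```

```text
t 20.5167 r 0.0811 ang 220.22 yaw 51.88 ang-yaw (want 168.35) 168.34 F tool [ 3.85  0.88 -0.89] z 0.0223
```

play_rows(
  motion=[-1,0.007,0,0,0,-1,0.007,0,0,0,-1,0.007,0,0,0,-1,0.007,0,0,0,-1,0.007,0,0,0,-1,0.007,0,0,0,-1,0.007,0,0,0,-1,0.007,0,0,0],
)

```text
clock: 21.18
tcp_pos: [0.4979, -0.0216, 0.0225]
orientation: [0.327, 0.945, -0.0, 0.0]
wrist_force: [-0.9, 1.0, -0.6]
gripper_width: 0.0
grasp_force: 0.7
```

play_rows(
  motion=[-1,0.007,0,0,0,-1,0.007,0,0,0,-1,0.007,0,0,0,-1,0.007,0,0,0,-1,0.007,0,0,0,-1,0.007,0,0,0,-1,0.007,0,0,0,-1,0.007,0,0,0],
)

```text
clock: 21.85
tcp_pos: [0.4962, -0.0203, 0.0225]
orientation: [0.327, 0.945, 0.0, 0.0]
wrist_force: [-0.8, 0.3, -0.3]
gripper_width: 0.001
grasp_force: 0.0
```

play_rows(
  motion=[-1,0.007,0,0,0,-1,0.007,0,0,0,-1,0.007,0,0,0,-1,0.007,0,0,0,-1,0.007,0,0,0,-1,0.007,0,0,0,-1,0.007,0,0,0,-1,0.007,0,0,0],
)

```text
clock: 22.52
tcp_pos: [0.4948, -0.0192, 0.0224]
orientation: [0.327, 0.945, 0.0, 0.0]
wrist_force: [0.8, -0.4, -0.6]
gripper_width: -0.0
grasp_force: 0.0
```

```bash
python3 st.py
```

```text
t 22.5167 r 0.0822 ang 217.06 yaw 51.85 ang-yaw (want 168.35) 165.21 F tool [-0.83  0.16  0.62] z 0.0224
```

play_rows(
  motion=[-1,0.1,0,0,0,-1,0.1,0,0,0,-1,0,0,-0.2,0,-1,0,0,-0.5,0,-1,0,0,-0.8,0,-1,0,0,-1,0,-1,0,0,-1,0,-1,0,0,-1,0],
)

```text
clock: 23.18
tcp_pos: [0.4896, -0.0154, 0.1591]
orientation: [0.327, 0.945, 0.0, -0.0]
wrist_force: [0.4, 0.4, -0.7]
gripper_width: 0.005
grasp_force: 0.0
```

play_rows(
  motion=[-1,0.5,-0.5,-0.4,0,-1,0.5,-0.9,0,0,-1,0.5,-0.9,0,0,-1,0,-0.9,0,0,-1,0,-0.5,0,0,-1,0,0,0,0,-1,0,0,0,0],
)

```text
clock: 23.77
tcp_pos: [0.3861, -0.0754, 0.17]
orientation: [0.328, 0.945, 0.0, 0.001]
wrist_force: [0.0, 0.3, -0.6]
gripper_width: -0.0
grasp_force: 0.0
```

```bash
python3 - <<'E'
from h import *
np.set_printoptions(precision=4,suppress=True)
togo([.5,0,.2])
S,s=grab("side","s11.png");T,t=grab("top","t11.png")
g=lambda i,x,y:cv2.resize(i[y:y+100,x:x+100],(400,400),interpolation=cv2.INTER_CUBIC)
cv2.imwrite("pics/z11.png",np.hstack([g(t,230,135),g(s,270,120)])[:,:,::-1])
for n,C,im,b in(("top",T,t,(240,140,310,200)),("side",S,s,(320,120,370,200))):
    try:
        c,q,_=blob(im,(100,110,40),(130,255,255),b);print(n,c,q,plane(C,*c,.071))
    except Exception as e:print(n,e)
E
```

```text
tcp [ 0.3861 -0.0754  0.17  ] yawY 51.74 shift units [-1.427  4.324 -0.996] tilt [ 0.0013 -0.0001]
top [269.8824 165.5882] [28 24  5  4 17] [0.6203 0.0384 0.071 ]
side [341.  152.5] [20 32  3  2  6] [0.6213 0.0395 0.071 ]
```

View pics/z11.png

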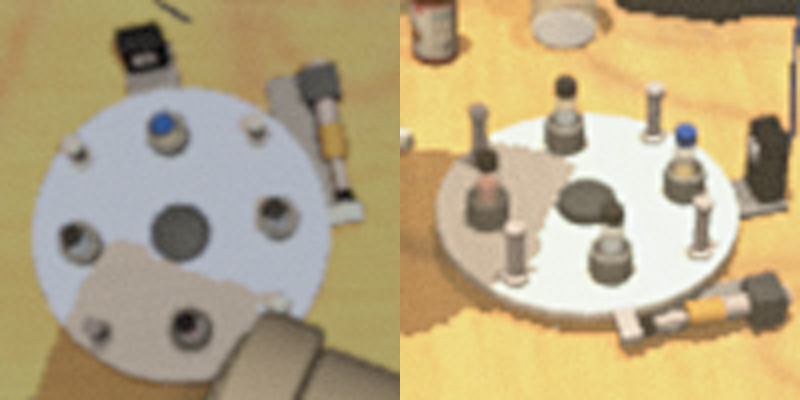

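The last view shows the lug (crop (347,212)) against the buffer tip, and the blue-capped vial upright at crop (163,125), before the reading head. Both cameras agree on about (0.621, 0.039), 61 mm from the axis. The robot touches nothing.

```bash
python3 -c "
from station import arm
print(arm.sign_off())"
```

```text
the job is handed in; nothing more can be done
None
```

The job is handed in, with no verdict shown: the vial stands in the pocket before the reading head, the lug was pressed with about 10 N at the post, then eased off and looks to be resting against the buffer, and I saw no bystander contact.

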